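Take the bottle carrier off its safety hook

ROBOT

A 6-joint arm with a two-finger parallel gripper is mounted at the origin on the work surface. World frame = base frame: x ahead of the robot, y to its left, z up, the work surface at z = 0. Lengths are in m, angles in rad, forces in N, time in s.
With the tool pointing down it reaches from about 0.275 to 0.825 m from the base axis. Payload 4.9 kg.
Tool frame: the origin (TCP) lies between the finger pads; the fingertips stand 17 mm ahead of it and the grasp point (between the pads) lies 2 mm behind it (bot.finger_overhang is the z of the fingertips in the tool frame, in m); z points along the fingers, y is the line along which they close (so a half turn about z gives the same grasp; the last joint's range is limited). The gripper opens to 85 mm and grips with 20 to 120 N. Pads are 22 mm wide; open, the fingers measure 114 mm over their backs; the gripper's body (76 mm by 85 mm) begins 54 mm behind the grasp point. The pads swing forward as they close: fully open they stand 13 mm farther back than shut.
Start: joints at [-1.376, 0.326, -0.193, 1.052, 0, 1.437], TCP at [0.178, -0.521, 0.248] pointing down, gripper open.
Joint ranges: [-2.65, 2.65], [-0.97, 1.79], [-1.3, 1.35], [-1.93, 2.1], [-1.47, 1.37], [-3.14, 3.14]. Speed limits (rad/s): [2.57, 2.57, 3.14, 3.14, 3.14, 3.14].

INTERFACE

Orientations are given as a unit quaternion [w, x, y, z].
In Python, from cell import sensors, eyes, workorder, bot gives the robot as it stands.
- The arm moves only by the tool play_rows, never from a script. Its argument "deltas" is a list of rows, each an object of numbers: "hand": the opening, from 0 (shut) to 1 (fully open); "tx", "ty", "tz": the shift along the tool's x, y, z in m; "roll": the turn about the tool's z in degrees. In form: [{"hand": .., "tx": .., "ty": .., "tz": .., "roll": ..}, ...]. A call has exactly 10 rows; each row shifts and turns the commanded pose from where the row before left it, along the tool's axes as they then stand; what a row does not reach is not made up. A row lasts 1/10 s, in which the tool goes at most 50 mm and 8.59 degrees, less where a joint would pass 70% of its speed; a pose out of reach is approached as far as the arm can. A call with a gripper value outside its range is refused whole. The fingers move at their own pace and stop on an object; "squeeze" is the grip in N (left out, the last holds). Time passes only in rows, so rows that do not move let the fingers close, or fill a call up. It gives the time, the measured TCP pose, the force, the opening and the grip force at its end, in the units of the state.
- sensors.get_state(): the state, without advancing time (a new reading comes with each control period).
- eyes.camera(name): name is "scene" or "top"; returns a dict with "pixels" (480x640x3 uint8, red, green, blue), "fx", "fy", "cx", "cy" (pixels), "world_to_cam" (4x4, takes a point from world to camera coordinates). Camera axes: x right, y down, z forward; pixel columns grow to the right and rows downward; lengths in m; the calibration is good to about 2 mm. A picture is of the moment at which its call begins. There is no depth.
- workorder.finish_job(): hands the job in; it is judged then, once.
The state is a dict: "time_s": time; "q": joint angles; "qvel": joint speeds; "joint_efforts": joint torques, N m; "tool_pos": TCP position; "tool_rot": TCP orientation; "force": force on the tool from outside, world axes, zero at the start; "torque": the same for the moment, N m; "grip_width": finger opening in m; "gripper_force": force on a finger pad.
Only numpy, scipy, OpenCV 4.12 (cv2) and the standard library are available. Lean on these libraries where they do the work, as an engineer would, in place of code of your own. Each camera call takes 0.05 s, during which the arm holds its last target. There are 200 camera calls.

TASK

Take the empty six-bottle carrier down from its safety hook: by feel, press its handle bar back against the hook's sprung keeper until the bar finds the gap behind the nose, then lift it up and off without forcing the hook. Set the carrier down gently in the middle of the black rubber packing mat, square with it and standing flat, let go and move away, and leave everything else on the counter alone.

Things in the scene. Friction and masses are not known exactly. Their poses are not given: they have to be found in the camera images.
- seat (a point): Seat of the stand's hook, 290 mm over the counter: where the hung bar's axis lies. x: level, back to the post (30 mm square, 160 mm behind); y along the bar; z up. The hook's 12 mm round bar slides in a clamped sleeve (26 mm square, from 80 mm behind), so hook and keeper may sit up to 10 mm nearer or farther than this fixed point: feel for them. At most 12 N between carrier and hook (weight 4 N).
- hook_root (a point): Mouth of the sleeve, 80 mm behind, 11 mm below the seat point. Hook in its middle setting, mm behind the seat point: nose inner face -17, nose end 14 (curling over the seat, underside 12 above the point), lugs jutting over the seat from 26.5 back (underside 14, top 37 above), shank stop 34. All 20 wide. A bar gets up only between nose end and lugs, 12.5 apart; under nose or lugs it is caught.
- stand_foot (a point): Stand's base plate (110 x 120 x 10 mm), under the 330 mm post. The hook's keeper is a steel tongue 13 mm wide on a pin between the lugs (32 behind, 30 above the seat point, middle setting), slanting down to a tip 19 behind, level with the point; sprung shut. A bar presses it back: 1.7 N at first touch, 4 N below the gap, 6 N at the shank stop. Its joint reads 0 shut, 0.28 rad in the gap.
- bar (a point): Middle of the carrier's handle bar (round steel, 10 mm, level, along y), 231 mm above the carrier's underside. Its middle 28 mm, hung in the hook, are raised; from 23 to 88 mm either side of the middle the bar is straight, its axis 6 mm lower: grip there from above. Carrier: wire basket 135 (x) x 200 (y) x 100 mm high, upright bars at the middle of its ends; about 0.42 kg; z points up.
- mat_top (a point): Centre of the top of the black ribbed rubber packing mat, 190 mm (x) x 250 mm (y), 4 mm thick, fixed on the counter. The carrier's long side goes along the mat's long side (y), either way round.
- beer_a: Not part of the job, to be left alone: amber beer bottle, 72 mm across, 285 tall, full; origin at the middle of its underside.
- beer_b: Not part of the job, to be left alone: a second such beer bottle; origin at the middle of its underside.
- nip: Not part of the job, to be left alone: small clear bottle, 52 mm across, 165 tall; origin at the middle of its underside.
- calculator: Not part of the job, to be left alone: black desk calculator 150 x 105 x 18 mm; origin at the middle of its underside.
- opener: Not part of the job, to be left alone: flat steel bottle opener 150 x 36 x 5 mm lying flat; origin at the middle of its underside.
- cap_dish: Not part of the job, to be left alone: round steel dish 110 mm across, 32 tall; origin at the middle of its underside.
- tape: Not part of the job, to be left alone: tape dispenser 150 x 60 x 100 mm; origin at the middle of its underside.

How it is judged:
On the way, in this order (a step that is already met when the one before it is completed fails the run):
1. the bar, still under the nose, presses the keeper open (value of joint keeper above 0.08 rad and z of bar in the frame of seat below 0.016 m), for 0.05 s.
2. the bar is lifted out above the hook (z of bar in the frame of seat above 0.04 m and value of joint keeper below 0.06 rad), for 0.1 s.
At the end, for the whole second after the job is handed in: The carrier stands flat on the mat (tilt under 0.05 rad), its middle within 30 mm of the mat's middle along and across the mat, square with it to 0.2 rad, at rest and released; the keeper is shut again (x of bar in the frame of mat_top between -0.03 and 0.03 m and y of bar in the frame of mat_top between -0.03 and 0.03 m and z of bar in the frame of mat_top between 0.221 and 0.241 m and angle between bar's own z axis and vertical below 0.05 rad and angle between the y axis of bar and the y axis of mat_top, either way round below 0.2 rad and value of joint keeper below 0.06 rad); the robot touches nothing.
It fails at once if the carrier loads the hook or its keeper with more than 12 N (contact force between carrier and stand above 12 N).
It fails at once if the carrier is dropped or banged down on the mat or pressed into it (over 45 N) (contact force between carrier and mat above 45 N).
It fails at once if a bottle or other thing on the counter is shoved (over 25 mm) or knocked over (distance of any of beer_a, beer_b, nip, calculator, opener, cap_dish, tape from where it was at the start of the episode above 0.025 m or angle between any of beer_a, beer_b, nip, calculator, opener, cap_dish, tape's own z axis and vertical above 0.4 rad).
It also fails if it takes over 67 s, if anything falls off the work surface, if the arm or the gripper's body presses on something with over 40 N, if the wrist force passes 120 N, or if a joint passes its speed limit or range.

## Working session

There is one attempt and no reset: what is moved stays moved. The work goes in short steps, Python scripts to look and compute and a tool call to move; the robot and the scene stay as the last step left them, time stands still between calls to the robot, and variables do not carry over. Pictures are saved under pics/ and viewed, at most 10 in all, crops included, and the job is handed in when it is done.

Besides the shell and the picture viewer there is one more tool, called after "Request:" by a JSON object that holds its "method" and its "body", one argument or row to a line. play_rows: Moves the arm, as the interface text tells. Its arguments: {"type":"object","properties":{"deltas":{"type":"array","items":{"type":"object","properties":{"hand":{"type":"number"},"tx":{"type":"number"},"ty":{"type":"number"},"tz":{"type":"number"},"roll":{"type":"number"}}}},"squeeze":{"type":"number"}},"required":["deltas"]}

```bash
mkdir -p pics
cat > h.py <<'E'
import numpy as np,cv2
from cell import sensors,eyes,workorder,bot
def snap(n,f):
    c=eyes.camera(n); cv2.imwrite(f'pics/{f}.png',c['pixels'][:,:,::-1]); np.savez(f'{f}.npz',**c); return c
def ray(c,u,v):
    W=np.array(c['world_to_cam']);R=W[:3,:3];o=-R.T@W[:3,3]
    return o,R.T@np.array([(u-c['cx'])/c['fx'],(v-c['cy'])/c['fy'],1.])
def onz(c,u,v,z):
    o,d=ray(c,u,v); return o+d*(z-o[2])/d[2]
def two(c1,p1,c2,p2):
    A=[];b=[]
    for c,p in((c1,p1),(c2,p2)):
        o,d=ray(c,*p);d/=np.linalg.norm(d);P=np.eye(3)-np.outer(d,d);A.append(P);b.append(P@o)
    x=np.linalg.lstsq(np.vstack(A),np.hstack(b),rcond=None)[0]
    return x,np.linalg.norm(np.vstack(A)@x-np.hstack(b))
def proj(c,p):
    W=np.array(c['world_to_cam']);q=W[:3,:3]@p+W[:3,3];return np.array([c['fx']*q[0]/q[2]+c['cx'],c['fy']*q[1]/q[2]+c['cy']])
E
python3 - <<'E'
from h import *
np.set_printoptions(precision=3,suppress=True)
for n in('scene','top'):
    c=snap(n,n+'0'); W=np.array(c['world_to_cam']); print(n,c['fx'],c['cx'],c['cy'],-W[:3,:3].T@W[:3,3]); print(W[:3,:3])
s=sensors.get_state();print(s)
E
```

```text
scene 577.3718609701631 323.3695215285383 237.89020624790976 [ 1.93  -0.447  1.244]
[[ 0.29   0.957  0.011]
 [ 0.563 -0.161 -0.811]
 [-0.774  0.242 -0.585]]
top 449.69971010532504 316.7328340617569 234.93383772441572 [0.438 0.007 1.244]
[[ 0.009 -1.     0.023]
 [-0.993 -0.011 -0.115]
 [ 0.115 -0.022 -0.993]]
{'time_s': 0.1, 'q': array([-1.376,  0.327, -0.193,  1.052, -0.   ,  1.437]), 'qvel': array([ 0.001, -0.002,  0.003,  0.001, -0.   ,  0.   ]), 'joint_efforts': array([  0.001, -44.424,  26.304,   0.008,  -0.   ,   0.   ]), 'tool_pos': array([ 0.178, -0.52 ,  0.248]), 'tool_rot': array([-0.001,  0.987,  0.164, -0.   ]), 'force': array([0.742, 0.397, 0.287]), 'torque': array([-0.022, -0.029,  0.003]), 'gripper_force': 0.0, 'grip_width': 0.08550372372163098}
```

View pics/scene0.png

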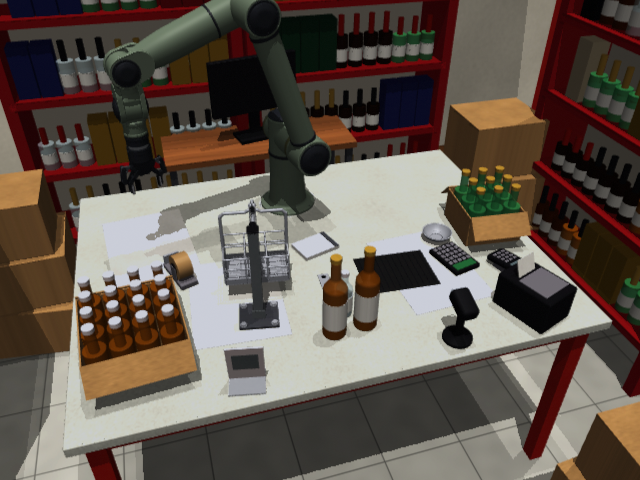

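View pics/top0.png

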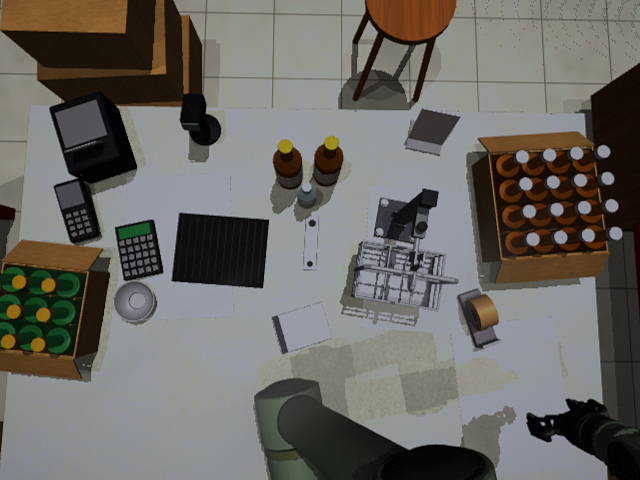

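The scene view shows the carrier at (255,250) in front of the post at (257,270), and the mat at (397,270). In the top view the handle bar runs from about (357,267) to (457,281), the post top is at about (428,195), and the mat is at (220,250). I'll zoom in.

Run:
```python
from h import *
t=cv2.imread('pics/top0.png')[170:330,330:490];s=cv2.imread('pics/scene0.png')[185:345,200:320]
cv2.imwrite('pics/z0.png',np.hstack([cv2.resize(t,None,fx=2.85,fy=3.7,interpolation=2),cv2.resize(s,None,fx=2.85,fy=3.7,interpolation=2)])[:592])
t=cv2.imread('pics/top0.png');
m=((t.max(2)<45)*255).astype(np.uint8);m[:,:160]=0;m[:,285:]=0;m[:200]=0;m[300:]=0
m=cv2.morphologyEx(m,cv2.MORPH_CLOSE,np.ones((5,5)))
c=max(cv2.findContours(m,0,2)[0],key=cv2.contourArea);
C=dict(np.load('top0.npz'))
P=np.array([onz(C,*p[0],.004)[:2] for p in c],np.float32);print(cv2.minAreaRect(P), cv2.minAreaRect(c))
```

```text
((0.5373918414115906, 0.24474725127220154), (0.2470860630273819, 0.18791674077510834), 86.2398681640625) ((220.07522583007812, 250.03712463378906), (91.3466567993164, 68.10497283935547), 4.467158794403076)
```

View pics/z0.png

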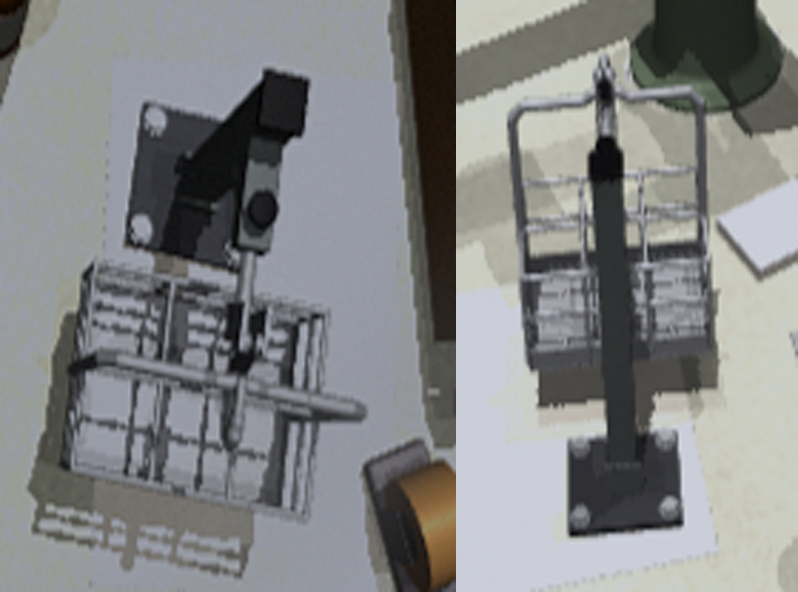

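The zoom shows the bar in the top view from (359,268) to (457,281), the post top at (430,198), and the scene-view handle corners at (220,214) and (286,211).

Run:
```python
from h import *
np.set_printoptions(precision=4,suppress=True)
T=dict(np.load('top0.npz'));S=dict(np.load('scene0.npz'))
f=lambda x,y:(330+x/2.85,170+y/3.7)
g=lambda x,y:(200+(x-456)/2.85,185+y/3.7)
a=onz(T,*f(85,363),.284);b=onz(T,*f(360,411),.284);print('ends',a,b,np.linalg.norm(a-b),'mid',(a+b)/2,'yaw',np.degrees(np.arctan2(-(a-b)[0],(a-b)[1])))
print(two(T,f(85,363),S,g(702,97)),two(T,f(360,411),S,g(513,108)))
p=onz(T,*f(285,102),.330);print('post',p)
for n,x,y,z in(('sleeve back',262,140,.292),('sleeve mouth',252,250,.292),('shank',248,280,.279),('nosebend',235,440,.285)):print(n,onz(T,*f(x,y),z))
fc=[onz(T,*f(x,y),.01) for x,y in((145,102),(125,247))];print('plate left corners',fc)
# top camera check of sides of bar near middle: projection
print(bot.finger_overhang)
```

```text
ends [ 0.479  -0.1064  0.284 ] [ 0.4533 -0.3134  0.284 ] 0.20852480873227555 mid [ 0.4662 -0.2099  0.284 ] yaw -7.086676877995549
(array([ 0.4786, -0.1112,  0.2708]), np.float64(0.00476242824341863)) (array([ 0.4535, -0.3139,  0.281 ]), np.float64(0.0005800087663799237))
post [ 0.6249 -0.2476  0.33  ]
sleeve back [ 0.6099 -0.2402  0.292 ]
sleeve mouth [ 0.5452 -0.2314  0.292 ]
shank [ 0.5289 -0.2313  0.279 ]
nosebend [ 0.4358 -0.2185  0.285 ]
plate left corners [array([ 0.6884, -0.1984,  0.01  ]), array([ 0.5778, -0.178 ,  0.01  ])]
0.017
```

Request:
{"method": "play_rows", "body": {
  "deltas": [
    {"hand":1,"tz":-0.02,"roll":-7.9},
    {"hand":1,"tz":-0.02,"roll":-7.9},
    {"hand":1,"tz":-0.02,"roll":-7.9},
    {"hand":1,"tz":-0.02,"roll":-7.9},
    {"hand":1,"tz":-0.02,"roll":-7.9},
    {"hand":1,"tz":-0.02,"roll":-7.9},
    {"hand":1,"tz":-0.02,"roll":-7.9},
    {"hand":1,"tz":-0.02,"roll":-7.9},
    {"hand":1},
    {"hand":1}
  ],
  "squeeze": 100
}}

```text
invalid input
```

Request:
{"method": "play_rows", "body": {
  "deltas": [
    {"hand":1,"tx":0.039,"ty":0.024},
    {"hand":1,"tx":0.039,"ty":0.024},
    {"hand":1,"tx":0.039,"ty":0.024},
    {"hand":1,"tx":0.039,"ty":0.024},
    {"hand":1,"tx":0.039,"ty":0.024},
    {"hand":1,"tx":0.039,"ty":0.024},
    {"hand":1,"tx":0.039,"ty":0.024},
    {"hand":1,"tx":0.039,"ty":0.024},
    {"hand":1,"tx":0.039,"ty":0.024},
    {"hand":1,"tx":0.039,"ty":0.024}
  ]
}}

```text
invalid input
```

Run:
```python
from h import *
c=snap('scene','s1');s=sensors.get_state();print(s['tool_pos'],s['tool_rot'],s['q'],s['time_s'],s['force'])
i=cv2.imread('pics/s1.png')[150:300,180:340];cv2.imwrite('pics/s1z.png',cv2.resize(i,None,fx=4,fy=4,interpolation=2))
```

```text
[ 0.17751918 -0.52012085  0.24769736] [-6.59426770e-04  9.86516105e-01  1.63662883e-01 -3.09508969e-05] [-1.37620194e+00  3.26756628e-01 -1.93337366e-01  1.05202245e+00
 -2.20609496e-05  1.43658573e+00] 0.15 [ 0.17582929 -0.19847866 -0.37945967]
```

View pics/s1z.png

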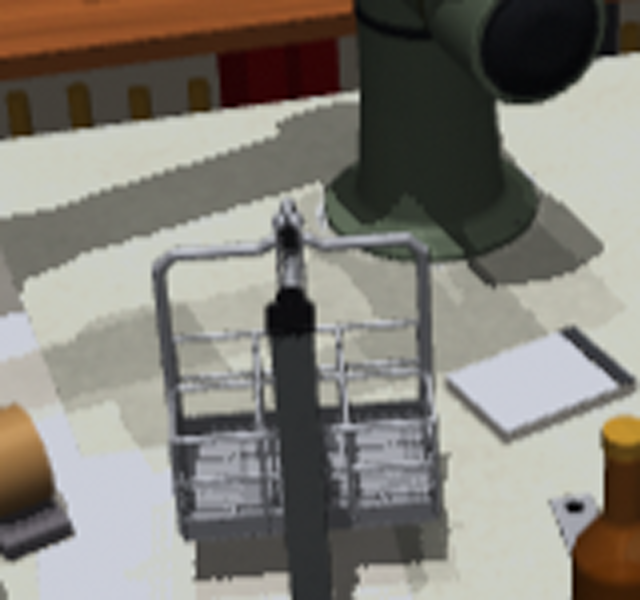

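The arm didn't move because the call was refused, probably because every row needs all five keys. The picture shows the hook in the middle of the handle, at zoom (288,240).

Request:
{"method": "play_rows", "body": {
  "deltas": [
    {"hand":1,"tx":0,"ty":0,"tz":-0.02,"roll":-7.9},
    {"hand":1,"tx":0,"ty":0,"tz":-0.02,"roll":-7.9},
    {"hand":1,"tx":0,"ty":0,"tz":-0.02,"roll":-7.9},
    {"hand":1,"tx":0,"ty":0,"tz":-0.02,"roll":-7.9},
    {"hand":1,"tx":0,"ty":0,"tz":-0.02,"roll":-7.9},
    {"hand":1,"tx":0,"ty":0,"tz":-0.02,"roll":-7.9},
    {"hand":1,"tx":0,"ty":0,"tz":-0.02,"roll":-7.9},
    {"hand":1,"tx":0,"ty":0,"tz":-0.02,"roll":-7.9},
    {"hand":1,"tx":0,"ty":0,"tz":0,"roll":0},
    {"hand":1,"tx":0,"ty":0,"tz":0,"roll":0}
  ],
  "squeeze": 100
}}

```text
time_s: 1.15
tool_pos: [0.1776, -0.5206, 0.4078]
tool_rot: [-0.0, 0.755, 0.655, 0.0]
force: [-0.5, -0.9, -0.1]
grip_width: 0.0854
gripper_force: 0.0
```

Request:
{"method": "play_rows", "body": {
  "deltas": [
    {"hand":1,"tx":0.039,"ty":0.024,"tz":0,"roll":0},
    {"hand":1,"tx":0.039,"ty":0.024,"tz":0,"roll":0},
    {"hand":1,"tx":0.039,"ty":0.024,"tz":0,"roll":0},
    {"hand":1,"tx":0.039,"ty":0.024,"tz":0,"roll":0},
    {"hand":1,"tx":0.039,"ty":0.024,"tz":0,"roll":0},
    {"hand":1,"tx":0.039,"ty":0.024,"tz":0,"roll":0},
    {"hand":1,"tx":0.039,"ty":0.024,"tz":0,"roll":0},
    {"hand":1,"tx":0.039,"ty":0.024,"tz":0,"roll":0},
    {"hand":1,"tx":0.039,"ty":0.024,"tz":0,"roll":0},
    {"hand":1,"tx":0.039,"ty":0.024,"tz":0,"roll":0}
  ]
}}

```text
time_s: 2.15
tool_pos: [0.4697, -0.1656, 0.4067]
tool_rot: [-0.001, 0.755, 0.655, -0.0]
force: [0.2, -0.4, 0.2]
grip_width: 0.0851
gripper_force: 0.0
```

Run:
```python
from h import *
np.set_printoptions(precision=4,suppress=True)
c=snap('scene','s2');s=sensors.get_state();print(s['tool_pos'],s['tool_rot'],s['q'],s['time_s'],s['force'])
i=cv2.imread('pics/s2.png')[130:280,180:340];cv2.imwrite('pics/s2z.png',cv2.resize(i,None,fx=4,fy=4,interpolation=2))
for u,v in((160,258),(428,243),(288,232)):print(onz(c,180+u/4,150+v/4,.284))
# top and base checks of stand
S=c
print('posttop',onz(S,180+290/4,150+300/4,.33))
```

```text
[ 0.4731 -0.1606  0.4065] [-0.0018  0.7531  0.658   0.0022] [-0.4782  0.1768  0.0089  1.4047  0.0054  1.2272] 2.2 [ 1.1189  2.9916 -0.0014]
[ 0.46   -0.3142  0.284 ]
[ 0.4949 -0.1162  0.284 ]
[ 0.4508 -0.2152  0.284 ]
posttop [ 0.6079 -0.2419  0.33  ]
```

View pics/s2z.png

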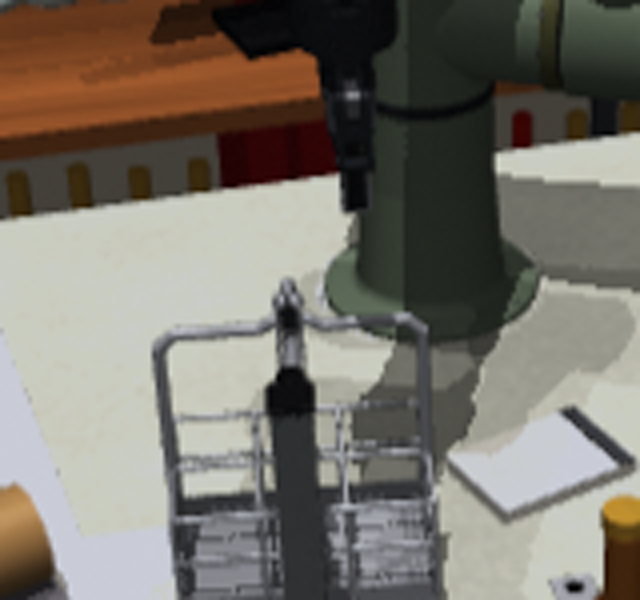

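Request:
{"method": "play_rows", "body": {
  "deltas": [
    {"hand":1,"tx":0,"ty":0,"tz":0.01,"roll":0},
    {"hand":1,"tx":0,"ty":0,"tz":0.01,"roll":0},
    {"hand":1,"tx":0,"ty":0,"tz":0.01,"roll":0},
    {"hand":1,"tx":0,"ty":0,"tz":0.01,"roll":0},
    {"hand":1,"tx":0,"ty":0,"tz":0.01,"roll":0},
    {"hand":1,"tx":0,"ty":0,"tz":0.01,"roll":0},
    {"hand":1,"tx":0,"ty":0,"tz":0.01,"roll":0},
    {"hand":1,"tx":0,"ty":0,"tz":0,"roll":0},
    {"hand":1,"tx":0,"ty":0,"tz":0,"roll":0},
    {"hand":1,"tx":0,"ty":0,"tz":0,"roll":0}
  ]
}}

```text
time_s: 3.2
tool_pos: [0.4696, -0.1677, 0.3388]
tool_rot: [0.0, 0.754, 0.656, 0.0]
force: [-0.5, -0.4, 0.2]
grip_width: 0.0854
gripper_force: 0.0
```

Run:
```python
from h import *
np.set_printoptions(precision=4,suppress=True)
a=snap('scene','s3');b=snap('top','t3');s=sensors.get_state();print(s['tool_pos'],s['tool_rot'],s['force'])
A=cv2.resize(cv2.imread('pics/s3.png')[160:270,190:310],None,fx=3.3,fy=3.3,interpolation=2);B=cv2.resize(cv2.imread('pics/t3.png')[200:310,350:470],None,fx=3.3,fy=3.3,interpolation=2)
cv2.imwrite('pics/z3.png',np.hstack([A,B]))
```

```text
[ 0.4696 -0.1677  0.3388] [0.0005 0.7544 0.6564 0.0002] [-0.2199  0.0794 -0.3529]
```

View pics/z3.png

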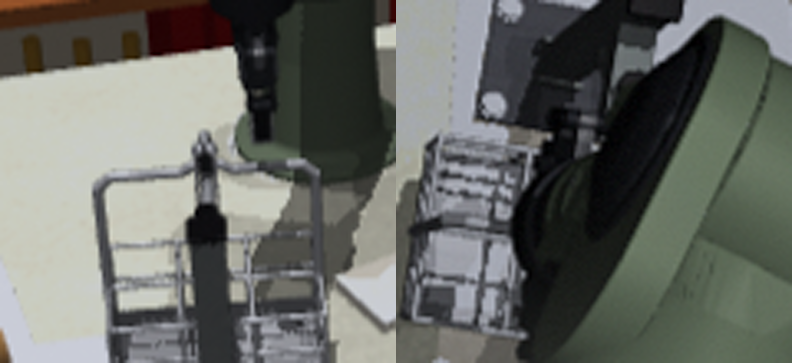

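The finger at left-image (262,135) stands over the straight stretch right of the hook at (205,160). I'll lower the gripper and close it.

Request:
{"method": "play_rows", "body": {
  "deltas": [
    {"hand":1,"tx":0,"ty":0.004,"tz":0.007,"roll":0},
    {"hand":1,"tx":0,"ty":0,"tz":0.01,"roll":0},
    {"hand":1,"tx":0,"ty":0,"tz":0.01,"roll":0},
    {"hand":1,"tx":0,"ty":0,"tz":0.01,"roll":0},
    {"hand":1,"tx":0,"ty":0,"tz":0.01,"roll":0},
    {"hand":1,"tx":0,"ty":0,"tz":0.01,"roll":0},
    {"hand":1,"tx":0,"ty":0,"tz":0,"roll":0},
    {"hand":1,"tx":0,"ty":0,"tz":0,"roll":0},
    {"hand":0.4,"tx":0,"ty":0,"tz":0,"roll":0},
    {"hand":0.4,"tx":0,"ty":0,"tz":0,"roll":0}
  ]
}}

```text
time_s: 4.3
tool_pos: [0.4736, -0.1683, 0.2818]
tool_rot: [0.001, 0.755, 0.656, 0.0]
force: [0.7, 0.3, 0.3]
grip_width: 0.0593
gripper_force: 0.0
```

Request:
{"method": "play_rows", "body": {
  "deltas": [
    {"hand":0.35,"tx":0,"ty":0,"tz":0,"roll":0},
    {"hand":0.3,"tx":0,"ty":0,"tz":0,"roll":0},
    {"hand":0.25,"tx":0,"ty":0,"tz":0,"roll":0},
    {"hand":0.22,"tx":0,"ty":0,"tz":0,"roll":0},
    {"hand":0.2,"tx":0,"ty":0,"tz":0,"roll":0},
    {"hand":0.18,"tx":0,"ty":0,"tz":0,"roll":0},
    {"hand":0.16,"tx":0,"ty":0,"tz":0,"roll":0},
    {"hand":0.14,"tx":0,"ty":0,"tz":0,"roll":0},
    {"hand":0.1,"tx":0,"ty":0,"tz":0,"roll":0},
    {"hand":0,"tx":0,"ty":0,"tz":0,"roll":0}
  ],
  "squeeze": 60
}}

```text
time_s: 5.3
tool_pos: [0.4734, -0.1681, 0.2814]
tool_rot: [0.0, 0.754, 0.656, 0.0]
force: [0.4, 0.3, 0.5]
grip_width: 0.0079
gripper_force: 58.3
```

Request:
{"method": "play_rows", "body": {
  "deltas": [
    {"hand":0,"tx":0,"ty":0,"tz":0,"roll":0},
    {"hand":0,"tx":0,"ty":0,"tz":0,"roll":0},
    {"hand":0,"tx":0,"ty":0,"tz":-0.001,"roll":0},
    {"hand":0,"tx":0,"ty":0,"tz":-0.001,"roll":0},
    {"hand":0,"tx":0,"ty":0,"tz":-0.001,"roll":0},
    {"hand":0,"tx":0,"ty":0,"tz":-0.001,"roll":0},
    {"hand":0,"tx":0,"ty":0,"tz":0,"roll":0},
    {"hand":0,"tx":0,"ty":0,"tz":0,"roll":0},
    {"hand":0,"tx":0,"ty":0,"tz":0,"roll":0},
    {"hand":0,"tx":0,"ty":0,"tz":0,"roll":0}
  ],
  "squeeze": 110
}}

```text
time_s: 6.3
tool_pos: [0.4732, -0.1681, 0.2852]
tool_rot: [-0.0, 0.755, 0.656, -0.0]
force: [0.9, -0.1, -4.2]
grip_width: 0.0065
gripper_force: 107.2
```

```bash
cat > st.py <<'E'
from h import *
import time
np.set_printoptions(precision=4,suppress=True)
s=sensors.get_state();print(s['tool_pos'],s['force'],s['torque'],s['grip_width'])
u=np.array([np.cos(np.radians(-8.2)),np.sin(np.radians(-8.2)),0]);print('along',u@s['tool_pos'],'F',u@s['force'])
E
python3 st.py
```

```text
[ 0.4732 -0.1681  0.2852] [ 0.8784 -0.1244 -4.201 ] [0.1344 0.0128 0.0194] 0.006536507705875395
along 0.49236284785198375 F 0.8871563117451408
```

Request:
{"method": "play_rows", "body": {
  "deltas": [
    {"hand":0,"tx":0,"ty":0.001,"tz":0,"roll":0},
    {"hand":0,"tx":0,"ty":0.001,"tz":0,"roll":0},
    {"hand":0,"tx":0,"ty":0.001,"tz":0,"roll":0},
    {"hand":0,"tx":0,"ty":0.001,"tz":0,"roll":0},
    {"hand":0,"tx":0,"ty":0.001,"tz":0,"roll":0},
    {"hand":0,"tx":0,"ty":0.001,"tz":0,"roll":0},
    {"hand":0,"tx":0,"ty":0,"tz":0,"roll":0},
    {"hand":0,"tx":0,"ty":0,"tz":0,"roll":0},
    {"hand":0,"tx":0,"ty":0,"tz":0,"roll":0},
    {"hand":0,"tx":0,"ty":0,"tz":0,"roll":0}
  ]
}}

```text
time_s: 7.3
tool_pos: [0.4791, -0.1689, 0.2853]
tool_rot: [-0.0, 0.755, 0.656, -0.0]
force: [-1.6, 0.2, -4.7]
grip_width: 0.0066
gripper_force: 107.4
```

```bash
python3 st.py
```

```text
[ 0.4791 -0.1689  0.2853] [-1.621   0.1846 -4.6547] [ 0.3161  0.4222 -0.0904] 0.006599133508954794
along 0.4983200436358509 F -1.6307870527714883
```

Request:
{"method": "play_rows", "body": {
  "deltas": [
    {"hand":0,"tx":0,"ty":0.001,"tz":0,"roll":0},
    {"hand":0,"tx":0,"ty":0.001,"tz":0,"roll":0},
    {"hand":0,"tx":0,"ty":0,"tz":0,"roll":0},
    {"hand":0,"tx":0,"ty":0,"tz":0,"roll":0},
    {"hand":0,"tx":0,"ty":0,"tz":0,"roll":0},
    {"hand":0,"tx":0,"ty":0,"tz":0,"roll":0},
    {"hand":0,"tx":0,"ty":0,"tz":0,"roll":0},
    {"hand":0,"tx":0,"ty":0,"tz":0,"roll":0},
    {"hand":0,"tx":0,"ty":0,"tz":0,"roll":0},
    {"hand":0,"tx":0,"ty":0,"tz":0,"roll":0}
  ]
}}

```text
time_s: 8.3
tool_pos: [0.4812, -0.1692, 0.2853]
tool_rot: [-0.0, 0.754, 0.656, -0.0]
force: [-2.1, 1.0, -4.9]
grip_width: 0.0067
gripper_force: 107.4
```

```bash
python3 st.py
```

```text
[ 0.4812 -0.1692  0.2853] [-2.144   0.9523 -4.8814] [ 0.2288  0.4949 -0.0936] 0.006704246142171158
along 0.5004023544355247 F -2.25787962484979
```

Request:
{"method": "play_rows", "body": {
  "deltas": [
    {"hand":0,"tx":0,"ty":0.001,"tz":0,"roll":0},
    {"hand":0,"tx":0,"ty":0.001,"tz":0,"roll":0},
    {"hand":0,"tx":0,"ty":0,"tz":0,"roll":0},
    {"hand":0,"tx":0,"ty":0,"tz":0,"roll":0},
    {"hand":0,"tx":0,"ty":0,"tz":0,"roll":0},
    {"hand":0,"tx":0,"ty":0,"tz":0,"roll":0},
    {"hand":0,"tx":0,"ty":0,"tz":0,"roll":0},
    {"hand":0,"tx":0,"ty":0,"tz":0,"roll":0},
    {"hand":0,"tx":0,"ty":0,"tz":0,"roll":0},
    {"hand":0,"tx":0,"ty":0,"tz":0,"roll":0}
  ]
}}

```text
time_s: 9.3
tool_pos: [0.4832, -0.1695, 0.2853]
tool_rot: [-0.0, 0.754, 0.656, 0.0]
force: [-3.3, 0.3, -3.9]
grip_width: 0.0063
gripper_force: 107.4
```

```bash
python3 st.py
```

```text
[ 0.4832 -0.1695  0.2853] [-3.3278  0.314  -3.8818] [ 0.3061  0.6562 -0.1536] 0.006260592030826549
along 0.5023856993023281 F -3.338553049079914
```

Request:
{"method": "play_rows", "body": {
  "deltas": [
    {"hand":0,"tx":0,"ty":0.001,"tz":0,"roll":0},
    {"hand":0,"tx":0,"ty":0.001,"tz":0,"roll":0},
    {"hand":0,"tx":0,"ty":0,"tz":0,"roll":0},
    {"hand":0,"tx":0,"ty":0,"tz":0,"roll":0},
    {"hand":0,"tx":0,"ty":0,"tz":0,"roll":0},
    {"hand":0,"tx":0,"ty":0,"tz":0,"roll":0},
    {"hand":0,"tx":0,"ty":0,"tz":0,"roll":0},
    {"hand":0,"tx":0,"ty":0,"tz":0,"roll":0},
    {"hand":0,"tx":0,"ty":0,"tz":0,"roll":0},
    {"hand":0,"tx":0,"ty":0,"tz":0,"roll":0}
  ]
}}

```text
time_s: 10.3
tool_pos: [0.4851, -0.1698, 0.2853]
tool_rot: [-0.0, 0.754, 0.656, -0.0]
force: [-4.5, -0.1, -4.8]
grip_width: 0.0064
gripper_force: 107.5
```

```bash
python3 st.py
```

```text
[ 0.4851 -0.1698  0.2853] [-4.4552 -0.0583 -4.8459] [ 0.3376  0.7904 -0.2583] 0.006371437832400812
along 0.5043882991012273 F -4.401285313691846
```

Request:
{"method": "play_rows", "body": {
  "deltas": [
    {"hand":0,"tx":0,"ty":0,"tz":-0.0005,"roll":0},
    {"hand":0,"tx":0,"ty":0,"tz":-0.0005,"roll":0},
    {"hand":0,"tx":0,"ty":0,"tz":-0.0005,"roll":0},
    {"hand":0,"tx":0,"ty":0,"tz":-0.0005,"roll":0},
    {"hand":0,"tx":0,"ty":0,"tz":0,"roll":0},
    {"hand":0,"tx":0,"ty":0,"tz":0,"roll":0},
    {"hand":0,"tx":0,"ty":0,"tz":0,"roll":0},
    {"hand":0,"tx":0,"ty":0,"tz":0,"roll":0},
    {"hand":0,"tx":0,"ty":0,"tz":0,"roll":0},
    {"hand":0,"tx":0,"ty":0,"tz":0,"roll":0}
  ]
}}

```text
time_s: 11.3
tool_pos: [0.4852, -0.1698, 0.2873]
tool_rot: [0.0, 0.754, 0.656, 0.0]
force: [-4.4, 0.0, -5.0]
grip_width: 0.0069
gripper_force: 107.5
```

```bash
cat > st.py <<'E'
from h import *
np.set_printoptions(precision=4,suppress=True)
L=[sensors.get_state()]
for i in range(3): eyes.camera('scene'); L.append(sensors.get_state())
p,f,t=[np.mean([s[k] for s in L],0) for k in('tool_pos','force','torque')]
u=np.array([np.cos(np.radians(-8.2)),np.sin(np.radians(-8.2)),0]);print(p,f,t,'along',u@p,'F',u@f,L[-1]['time_s'])
E
python3 st.py
```

```text
[ 0.4852 -0.1698  0.2873] [-4.2324  0.4426 -4.8105] [ 0.337   0.7971 -0.2284] along 0.5044301354185271 F -4.252264287038986 11.45
```

Request:
{"method": "play_rows", "body": {
  "deltas": [
    {"hand":0,"tx":0,"ty":0,"tz":-0.0005,"roll":0},
    {"hand":0,"tx":0,"ty":0,"tz":-0.0005,"roll":0},
    {"hand":0,"tx":0,"ty":0,"tz":0,"roll":0},
    {"hand":0,"tx":0,"ty":0,"tz":0,"roll":0},
    {"hand":0,"tx":0,"ty":0,"tz":0,"roll":0},
    {"hand":0,"tx":0,"ty":0,"tz":0,"roll":0},
    {"hand":0,"tx":0,"ty":0,"tz":0,"roll":0},
    {"hand":0,"tx":0,"ty":0,"tz":0,"roll":0},
    {"hand":0,"tx":0,"ty":0,"tz":0,"roll":0},
    {"hand":0,"tx":0,"ty":0,"tz":0,"roll":0}
  ]
}}

```text
time_s: 12.45
tool_pos: [0.4852, -0.1698, 0.2883]
tool_rot: [0.0, 0.754, 0.656, -0.0]
force: [-4.3, 0.7, -5.6]
grip_width: 0.0066
gripper_force: 107.5
```

```bash
python3 st.py
```

```text
[ 0.4852 -0.1698  0.2883] [-4.5409  0.7508 -4.7852] [ 0.3605  0.8332 -0.2542] along 0.5044170131298968 F -4.601570683952559 12.6
```

Request:
{"method": "play_rows", "body": {
  "deltas": [
    {"hand":0,"tx":0,"ty":0,"tz":-0.0005,"roll":0},
    {"hand":0,"tx":0,"ty":0,"tz":-0.0005,"roll":0},
    {"hand":0,"tx":0,"ty":0,"tz":0,"roll":0},
    {"hand":0,"tx":0,"ty":0,"tz":0,"roll":0},
    {"hand":0,"tx":0,"ty":0,"tz":0,"roll":0},
    {"hand":0,"tx":0,"ty":0,"tz":0,"roll":0},
    {"hand":0,"tx":0,"ty":0,"tz":0,"roll":0},
    {"hand":0,"tx":0,"ty":0,"tz":0,"roll":0},
    {"hand":0,"tx":0,"ty":0,"tz":0,"roll":0},
    {"hand":0,"tx":0,"ty":0,"tz":0,"roll":0}
  ]
}}

```text
time_s: 13.6
tool_pos: [0.4852, -0.1698, 0.2893]
tool_rot: [0.0, 0.754, 0.656, -0.0]
force: [-5.1, -0.5, -5.3]
grip_width: 0.0068
gripper_force: 107.5
```

```bash
python3 st.py
```

```text
[ 0.4852 -0.1698  0.2893] [-4.6514  0.2474 -4.9592] [ 0.3299  0.8417 -0.2217] along 0.5044254948424015 F -4.639169055417729 13.75
```

Request:
{"method": "play_rows", "body": {
  "deltas": [
    {"hand":0,"tx":0,"ty":0,"tz":-0.0005,"roll":0},
    {"hand":0,"tx":0,"ty":0,"tz":-0.0005,"roll":0},
    {"hand":0,"tx":0,"ty":0,"tz":0,"roll":0},
    {"hand":0,"tx":0,"ty":0,"tz":0,"roll":0},
    {"hand":0,"tx":0,"ty":0,"tz":0,"roll":0},
    {"hand":0,"tx":0,"ty":0,"tz":0,"roll":0},
    {"hand":0,"tx":0,"ty":0,"tz":0,"roll":0},
    {"hand":0,"tx":0,"ty":0,"tz":0,"roll":0},
    {"hand":0,"tx":0,"ty":0,"tz":0,"roll":0},
    {"hand":0,"tx":0,"ty":0,"tz":0,"roll":0}
  ]
}}

```text
time_s: 14.75
tool_pos: [0.4852, -0.1698, 0.2903]
tool_rot: [0.0, 0.754, 0.656, 0.0]
force: [-4.9, 0.8, -5.7]
grip_width: 0.0063
gripper_force: 107.5
```

```bash
python3 st.py
```

```text
[ 0.4852 -0.1698  0.2903] [-4.8528  0.5468 -5.5341] [ 0.358   0.8561 -0.2683] along 0.5044285145358489 F -4.881209794725504 14.9
```

Request:
{"method": "play_rows", "body": {
  "deltas": [
    {"hand":0,"tx":0,"ty":0,"tz":-0.0005,"roll":0},
    {"hand":0,"tx":0,"ty":0,"tz":-0.0005,"roll":0},
    {"hand":0,"tx":0,"ty":0,"tz":0,"roll":0},
    {"hand":0,"tx":0,"ty":0,"tz":0,"roll":0},
    {"hand":0,"tx":0,"ty":0,"tz":0,"roll":0},
    {"hand":0,"tx":0,"ty":0,"tz":0,"roll":0},
    {"hand":0,"tx":0,"ty":0,"tz":0,"roll":0},
    {"hand":0,"tx":0,"ty":0,"tz":0,"roll":0},
    {"hand":0,"tx":0,"ty":0,"tz":0,"roll":0},
    {"hand":0,"tx":0,"ty":0,"tz":0,"roll":0}
  ]
}}

```text
time_s: 15.9
tool_pos: [0.4852, -0.1698, 0.2913]
tool_rot: [0.0, 0.754, 0.656, -0.0]
force: [-4.8, 0.4, -4.4]
grip_width: 0.0066
gripper_force: 107.5
```

```bash
python3 st.py
```

```text
[ 0.4852 -0.1698  0.2913] [-4.4187  0.5215 -4.5515] [ 0.3119  0.8684 -0.2562] along 0.5044292021670498 F -4.447908235180831 16.05
```

Request:
{"method": "play_rows", "body": {
  "deltas": [
    {"hand":0,"tx":0,"ty":0,"tz":-0.0005,"roll":0},
    {"hand":0,"tx":0,"ty":0,"tz":-0.0005,"roll":0},
    {"hand":0,"tx":0,"ty":0,"tz":-0.0005,"roll":0},
    {"hand":0,"tx":0,"ty":0,"tz":0,"roll":0},
    {"hand":0,"tx":0,"ty":0,"tz":0,"roll":0},
    {"hand":0,"tx":0,"ty":0,"tz":0,"roll":0},
    {"hand":0,"tx":0,"ty":0,"tz":0,"roll":0},
    {"hand":0,"tx":0,"ty":0,"tz":0,"roll":0},
    {"hand":0,"tx":0,"ty":0,"tz":0,"roll":0},
    {"hand":0,"tx":0,"ty":0,"tz":0,"roll":0}
  ]
}}

```text
time_s: 17.05
tool_pos: [0.4852, -0.1698, 0.2928]
tool_rot: [0.0, 0.754, 0.656, -0.0]
force: [-4.7, 0.3, -5.1]
grip_width: 0.0066
gripper_force: 107.5
```

```bash
python3 st.py
```

```text
[ 0.4852 -0.1698  0.2928] [-4.5374  0.2963 -4.8759] [ 0.3341  0.9056 -0.2904] along 0.5044168102017141 F -4.533297086197498 17.2
```

Request:
{"method": "play_rows", "body": {
  "deltas": [
    {"hand":0,"tx":0,"ty":0,"tz":-0.0005,"roll":0},
    {"hand":0,"tx":0,"ty":0,"tz":-0.0005,"roll":0},
    {"hand":0,"tx":0,"ty":0,"tz":-0.0005,"roll":0},
    {"hand":0,"tx":0,"ty":0,"tz":-0.0005,"roll":0},
    {"hand":0,"tx":0,"ty":0,"tz":-0.0005,"roll":0},
    {"hand":0,"tx":0,"ty":0,"tz":-0.0005,"roll":0},
    {"hand":0,"tx":0,"ty":0,"tz":0,"roll":0},
    {"hand":0,"tx":0,"ty":0,"tz":0,"roll":0},
    {"hand":0,"tx":0,"ty":0,"tz":0,"roll":0},
    {"hand":0,"tx":0,"ty":0,"tz":0,"roll":0}
  ]
}}

```text
time_s: 18.2
tool_pos: [0.4852, -0.1698, 0.2958]
tool_rot: [0.0, 0.754, 0.656, 0.0]
force: [-4.3, 0.3, -3.3]
grip_width: 0.0067
gripper_force: 107.5
```

```bash
python3 st.py
```

```text
[ 0.4852 -0.1698  0.2958] [-4.7597  0.3434 -4.2432] [ 0.3218  0.9375 -0.2624] along 0.5044432505882487 F -4.759984758103489 18.35
```

Request:
{"method": "play_rows", "body": {
  "deltas": [
    {"hand":0,"tx":0,"ty":0,"tz":-0.0005,"roll":0},
    {"hand":0,"tx":0,"ty":0,"tz":-0.0005,"roll":0},
    {"hand":0,"tx":0,"ty":0,"tz":-0.0005,"roll":0},
    {"hand":0,"tx":0,"ty":0,"tz":-0.0005,"roll":0},
    {"hand":0,"tx":0,"ty":0,"tz":-0.0005,"roll":0},
    {"hand":0,"tx":0,"ty":0,"tz":-0.0005,"roll":0},
    {"hand":0,"tx":0,"ty":0,"tz":-0.0005,"roll":0},
    {"hand":0,"tx":0,"ty":0,"tz":-0.0005,"roll":0},
    {"hand":0,"tx":0,"ty":0,"tz":0,"roll":0},
    {"hand":0,"tx":0,"ty":0,"tz":0,"roll":0}
  ]
}}

```text
time_s: 19.35
tool_pos: [0.4852, -0.1698, 0.2998]
tool_rot: [0.0, 0.754, 0.656, 0.0]
force: [-4.3, 0.7, -4.0]
grip_width: 0.0066
gripper_force: 107.5
```

```bash
python3 st.py
```

```text
[ 0.4852 -0.1698  0.2999] [-4.409   0.6021 -4.0113] [ 0.3199  0.8793 -0.2337] along 0.5045047483969936 F -4.4497730342898265 19.5
```

Request:
{"method": "play_rows", "body": {
  "deltas": [
    {"hand":0,"tx":0,"ty":0,"tz":-0.0008,"roll":0},
    {"hand":0,"tx":0,"ty":0,"tz":-0.0008,"roll":0},
    {"hand":0,"tx":0,"ty":0,"tz":-0.0008,"roll":0},
    {"hand":0,"tx":0,"ty":0,"tz":-0.0008,"roll":0},
    {"hand":0,"tx":0,"ty":0,"tz":-0.0008,"roll":0},
    {"hand":0,"tx":0,"ty":0,"tz":-0.0008,"roll":0},
    {"hand":0,"tx":0,"ty":0,"tz":-0.0008,"roll":0},
    {"hand":0,"tx":0,"ty":0,"tz":-0.0008,"roll":0},
    {"hand":0,"tx":0,"ty":0,"tz":0,"roll":0},
    {"hand":0,"tx":0,"ty":0,"tz":0,"roll":0}
  ]
}}

```text
time_s: 20.5
tool_pos: [0.4854, -0.1698, 0.3063]
tool_rot: [0.0, 0.754, 0.656, 0.0]
force: [0.4, -0.5, -3.9]
grip_width: 0.0063
gripper_force: 107.6
```

```bash
python3 st.py
```

```text
[ 0.4853 -0.1698  0.3062] [ 0.2872  0.0442 -4.0633] [ 0.1992 -0.0107  0.0115] along 0.5045433984061266 F 0.27798560974294556 20.65
```

Request:
{"method": "play_rows", "body": {
  "deltas": [
    {"hand":0,"tx":0,"ty":0,"tz":-0.001,"roll":0},
    {"hand":0,"tx":0,"ty":0,"tz":-0.002,"roll":0},
    {"hand":0,"tx":0,"ty":0,"tz":-0.004,"roll":0},
    {"hand":0,"tx":0,"ty":0,"tz":-0.005,"roll":0},
    {"hand":0,"tx":0,"ty":0,"tz":-0.005,"roll":0},
    {"hand":0,"tx":0,"ty":0,"tz":-0.005,"roll":0},
    {"hand":0,"tx":0,"ty":0,"tz":-0.005,"roll":0},
    {"hand":0,"tx":0,"ty":0,"tz":-0.004,"roll":0},
    {"hand":0,"tx":0,"ty":0,"tz":-0.002,"roll":0},
    {"hand":0,"tx":0,"ty":0,"tz":0,"roll":0}
  ]
}}

```text
time_s: 21.65
tool_pos: [0.4853, -0.1698, 0.3395]
tool_rot: [0.0, 0.754, 0.656, 0.0]
force: [-0.3, 1.3, -3.9]
grip_width: 0.0067
gripper_force: 107.6
```

```bash
python3 st.py
python3 - <<'E'
from h import *
a=snap('scene','s4')
i=cv2.imread('pics/s4.png')[130:330,170:410];cv2.imwrite('pics/s4z.png',cv2.resize(i,None,fx=3,fy=3,interpolation=2))
T=dict(np.load('top0.npz'));print('nip',onz(T,307,183,.165),'beers',onz(T,286,146,.285),onz(T,331,143,.285))
E
```

```text
[ 0.4852 -0.1698  0.3392] [ 0.1289  0.2709 -3.7609] [ 0.1984 -0.0131  0.0043] along 0.5044223544429409 F 0.08899746494403492 21.8
nip [0.69082852 0.00865428 0.165     ] beers [0.7449433  0.05548505 0.285     ] [ 0.75332403 -0.04333489  0.285     ]
```

View pics/s4z.png

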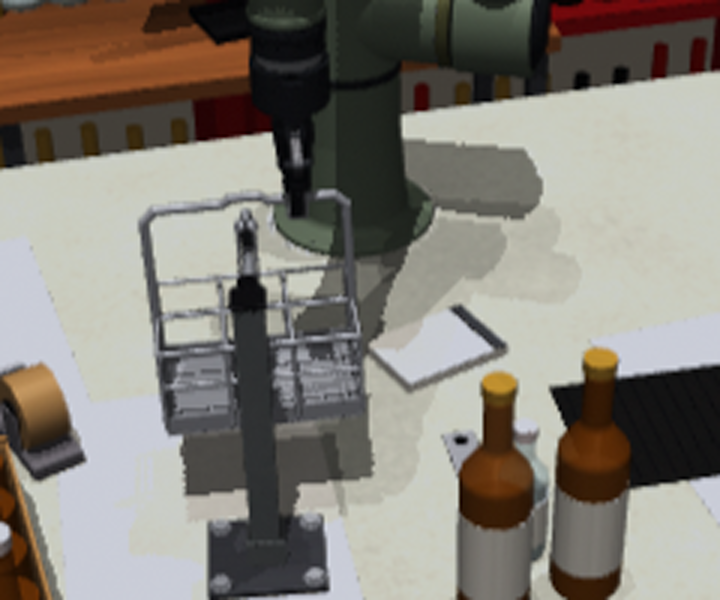

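The carrier is off the hook, with handle corners at zoom (145,215) and (347,195). I'll work out the bar's middle relative to the TCP and back the carrier away from the hook in the same turn.

Run:
```python
from h import *
np.set_printoptions(precision=4,suppress=True)
c=dict(np.load('s4.npz'));a=onz(c,170+145/3,130+215/3,.340);b=onz(c,170+347/3,130+195/3,.340);m=(a+b)/2
h=onz(c,170+243/3,130+197/3,.347)
tcp=np.array([.4853,-.1698,.34]);x=np.array([.139,.990,0])
print(a,b,m,'offset along tool x: ends',(m-tcp)@x,'raised part',(h-tcp)@x,'len',np.linalg.norm(a-b))
```

```text
[ 0.4768 -0.3164  0.34  ] [ 0.4943 -0.1187  0.34  ] [ 0.4856 -0.2175  0.34  ] offset along tool x: ends -0.047232878087080134 raised part -0.05052028006554155 len 0.1985075857807618
```

Request:
{"method": "play_rows", "body": {
  "deltas": [
    {"hand":0,"tx":0,"ty":-0.004,"tz":-0.001,"roll":0},
    {"hand":0,"tx":0,"ty":-0.01,"tz":-0.002,"roll":0},
    {"hand":0,"tx":0,"ty":-0.014,"tz":-0.002,"roll":0},
    {"hand":0,"tx":0,"ty":-0.016,"tz":-0.002,"roll":0},
    {"hand":0,"tx":0,"ty":-0.016,"tz":-0.001,"roll":0},
    {"hand":0,"tx":0,"ty":-0.014,"tz":0,"roll":0},
    {"hand":0,"tx":0,"ty":-0.012,"tz":0,"roll":0},
    {"hand":0,"tx":0,"ty":-0.008,"tz":0,"roll":0},
    {"hand":0,"tx":0,"ty":-0.004,"tz":0,"roll":0},
    {"hand":0,"tx":0,"ty":0,"tz":0,"roll":0}
  ]
}}

```text
time_s: 22.85
tool_pos: [0.3878, -0.1562, 0.3473]
tool_rot: [0.0, 0.755, 0.656, 0.0]
force: [0.2, 0.7, -3.1]
grip_width: 0.0064
gripper_force: 107.6
```

Request:
{"method": "play_rows", "body": {
  "deltas": [
    {"hand":0,"tx":0,"ty":0,"tz":0,"roll":-1.4},
    {"hand":0,"tx":0,"ty":0,"tz":0,"roll":-1.4},
    {"hand":0,"tx":0,"ty":0,"tz":0,"roll":-1.4},
    {"hand":0,"tx":0.004,"ty":0,"tz":0,"roll":0},
    {"hand":0,"tx":0.011,"ty":0,"tz":0,"roll":0},
    {"hand":0,"tx":0.02,"ty":0,"tz":0,"roll":0},
    {"hand":0,"tx":0.03,"ty":0,"tz":0,"roll":0},
    {"hand":0,"tx":0.035,"ty":0,"tz":0,"roll":0},
    {"hand":0,"tx":0.035,"ty":0,"tz":0,"roll":0},
    {"hand":0,"tx":0.035,"ty":0,"tz":0,"roll":0}
  ]
}}

```text
time_s: 23.85
tool_pos: [0.3989, 0.0155, 0.3473]
tool_rot: [0.0, 0.73, 0.684, 0.0]
force: [-0.1, 1.5, -3.4]
grip_width: 0.0067
gripper_force: 107.6
```

Request:
{"method": "play_rows", "body": {
  "deltas": [
    {"hand":0,"tx":0.035,"ty":0.003,"tz":0,"roll":0},
    {"hand":0,"tx":0.035,"ty":0.009,"tz":0,"roll":0},
    {"hand":0,"tx":0.035,"ty":0.016,"tz":0,"roll":0},
    {"hand":0,"tx":0.035,"ty":0.02,"tz":0,"roll":0},
    {"hand":0,"tx":0.035,"ty":0.022,"tz":0,"roll":0},
    {"hand":0,"tx":0.035,"ty":0.02,"tz":0,"roll":0},
    {"hand":0,"tx":0.03,"ty":0.016,"tz":0,"roll":0},
    {"hand":0,"tx":0.024,"ty":0.011,"tz":0,"roll":0},
    {"hand":0,"tx":0.016,"ty":0.005,"tz":0,"roll":0},
    {"hand":0,"tx":0.007,"ty":0.002,"tz":0,"roll":0}
  ]
}}

```text
time_s: 24.85
tool_pos: [0.5416, 0.2941, 0.3464]
tool_rot: [-0.001, 0.729, 0.684, -0.0]
force: [-0.6, 0.6, -4.5]
grip_width: 0.0065
gripper_force: 107.7
```

```bash
python3 st.py
python3 - <<'E'
from h import *
a=snap('scene','s5');print(sensors.get_state()['tool_rot'])
i=cv2.imread('pics/s5.png')[100:320,300:540];cv2.imwrite('pics/s5z.png',cv2.resize(i,None,fx=2.7,fy=2.7,interpolation=2))
E
```

```text
[0.5414 0.2932 0.3466] [-0.2406  0.8374 -4.0466] [0.2277 0.0223 0.0184] along 0.4940742111384541 F -0.3575633635034289 25.0
[ 1.05227712e-04  7.29924062e-01  6.83528095e-01 -4.42799904e-04]
```

View pics/s5z.png

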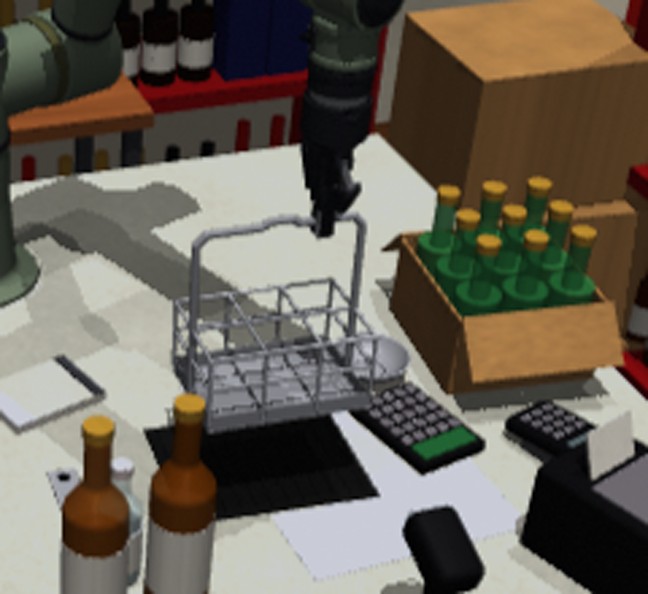

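The carrier hangs level above the mat, its base at zoom (275,400). Lowering it now.

Request:
{"method": "play_rows", "body": {
  "deltas": [
    {"hand":0,"tx":0,"ty":0,"tz":0.004,"roll":0},
    {"hand":0,"tx":0,"ty":0,"tz":0.009,"roll":0},
    {"hand":0,"tx":0,"ty":0,"tz":0.013,"roll":0},
    {"hand":0,"tx":0,"ty":0,"tz":0.015,"roll":0},
    {"hand":0,"tx":0,"ty":0,"tz":0.015,"roll":0},
    {"hand":0,"tx":0,"ty":0,"tz":0.015,"roll":0},
    {"hand":0,"tx":0,"ty":0,"tz":0.013,"roll":0},
    {"hand":0,"tx":0,"ty":0,"tz":0.01,"roll":0},
    {"hand":0,"tx":0,"ty":0,"tz":0.007,"roll":0},
    {"hand":0,"tx":0,"ty":0,"tz":0.004,"roll":0}
  ]
}}

```text
time_s: 26.05
tool_pos: [0.5417, 0.2915, 0.2416]
tool_rot: [-0.0, 0.73, 0.683, -0.0]
force: [0.5, 1.2, -3.0]
grip_width: 0.0064
gripper_force: 107.7
```

Request:
{"method": "play_rows", "body": {
  "deltas": [
    {"hand":0,"tx":0,"ty":0,"tz":0.001,"roll":0},
    {"hand":0,"tx":0,"ty":0,"tz":0.001,"roll":0},
    {"hand":0,"tx":0,"ty":0,"tz":0.001,"roll":0},
    {"hand":0,"tx":0,"ty":0,"tz":0.001,"roll":0},
    {"hand":0,"tx":0,"ty":0,"tz":0.001,"roll":0},
    {"hand":0,"tx":0,"ty":0,"tz":0.001,"roll":0},
    {"hand":0,"tx":0,"ty":0,"tz":0.001,"roll":0},
    {"hand":0,"tx":0,"ty":0,"tz":0.001,"roll":0},
    {"hand":0,"tx":0,"ty":0,"tz":0.001,"roll":0},
    {"hand":0,"tx":0,"ty":0,"tz":0,"roll":0}
  ]
}}

```text
time_s: 27.05
tool_pos: [0.5417, 0.2916, 0.233]
tool_rot: [-0.0, 0.73, 0.684, -0.0]
force: [0.0, -0.3, -3.2]
grip_width: 0.0066
gripper_force: 107.7
```

```bash
python3 st.py
```

```text
[0.5418 0.2917 0.2331] [-0.0593  0.2335 -3.7677] [ 0.1535  0.0053 -0.0281] along 0.49464136914734685 F -0.09201373126237587 27.2
```

Request:
{"method": "play_rows", "body": {
  "deltas": [
    {"hand":0,"tx":0,"ty":0,"tz":0.0005,"roll":0},
    {"hand":0,"tx":0,"ty":0,"tz":0.0005,"roll":0},
    {"hand":0,"tx":0,"ty":0,"tz":0.0005,"roll":0},
    {"hand":0,"tx":0,"ty":0,"tz":0.0005,"roll":0},
    {"hand":0,"tx":0,"ty":0,"tz":0.0005,"roll":0},
    {"hand":0,"tx":0,"ty":0,"tz":0.0005,"roll":0},
    {"hand":0,"tx":0,"ty":0,"tz":0.0005,"roll":0},
    {"hand":0,"tx":0,"ty":0,"tz":0.0005,"roll":0},
    {"hand":0,"tx":0,"ty":0,"tz":0,"roll":0},
    {"hand":0,"tx":0,"ty":0,"tz":0,"roll":0}
  ]
}}

```text
time_s: 28.2
tool_pos: [0.5432, 0.2928, 0.2307]
tool_rot: [0.0, 0.73, 0.684, 0.002]
force: [2.5, 4.3, 5.1]
grip_width: 0.0067
gripper_force: 108.6
```

```bash
python3 st.py
```

```text
[0.5432 0.2928 0.2307] [2.6389 4.6759 4.8986] [ 1.051  -0.4367  0.0147] along 0.49585348003640584 F 1.9449739592946624 28.35
```

Request:
{"method": "play_rows", "body": {
  "deltas": [
    {"hand":0,"tx":0,"ty":0,"tz":0,"roll":0},
    {"hand":0,"tx":0,"ty":0,"tz":0,"roll":0},
    {"hand":0,"tx":0,"ty":0,"tz":0,"roll":0},
    {"hand":0,"tx":0,"ty":0,"tz":0,"roll":0},
    {"hand":0,"tx":0,"ty":0,"tz":0.0003,"roll":0},
    {"hand":0,"tx":0,"ty":0,"tz":0.0003,"roll":0},
    {"hand":0,"tx":0,"ty":0,"tz":0.0003,"roll":0},
    {"hand":0,"tx":0,"ty":0,"tz":0.0003,"roll":0},
    {"hand":0,"tx":0,"ty":0,"tz":0,"roll":0},
    {"hand":0,"tx":0,"ty":0,"tz":0,"roll":0}
  ],
  "squeeze": 20
}}

```text
time_s: 29.35
tool_pos: [0.5438, 0.2933, 0.2302]
tool_rot: [0.0, 0.73, 0.684, 0.003]
force: [3.9, 4.9, 6.7]
grip_width: 0.0064
gripper_force: 108.8
```

```bash
python3 st.py
```

```text
[0.5438 0.2933 0.2302] [3.1544 5.7456 6.4226] [ 1.2237 -0.5409  0.0164] along 0.4963853545073602 F 2.3026597199888634 29.5
```

Request:
{"method": "play_rows", "body": {
  "deltas": [
    {"hand":0,"tx":0,"ty":0,"tz":-0.0006,"roll":0},
    {"hand":0,"tx":0,"ty":0,"tz":-0.0006,"roll":0},
    {"hand":0.08,"tx":0,"ty":0,"tz":0,"roll":0},
    {"hand":0.09,"tx":0,"ty":0,"tz":0,"roll":0},
    {"hand":0.1,"tx":0,"ty":0,"tz":0,"roll":0},
    {"hand":0.105,"tx":0,"ty":0,"tz":0,"roll":0},
    {"hand":0.11,"tx":0,"ty":0,"tz":0,"roll":0},
    {"hand":0.115,"tx":0,"ty":0,"tz":0,"roll":0},
    {"hand":0.12,"tx":0,"ty":0,"tz":0,"roll":0},
    {"hand":0.12,"tx":0,"ty":0,"tz":0,"roll":0}
  ],
  "squeeze": 20
}}

```text
time_s: 30.5
tool_pos: [0.5412, 0.2907, 0.2284]
tool_rot: [0.0, 0.73, 0.683, -0.001]
force: [1.8, 0.1, 1.0]
grip_width: 0.0099
gripper_force: 1.0
```

```bash
python3 st.py
```

```text
[0.5413 0.2907 0.2284] [ 1.4955 -0.22    0.5507] [-0.0537 -0.2651  0.0168] along 0.49426149568560046 F 1.5115586915561787 30.65
```

Request:
{"method": "play_rows", "body": {
  "deltas": [
    {"hand":0.15,"tx":0,"ty":0,"tz":0,"roll":0},
    {"hand":0.2,"tx":0,"ty":0,"tz":0,"roll":0},
    {"hand":0.25,"tx":0,"ty":0,"tz":0,"roll":0},
    {"hand":0.35,"tx":0,"ty":0,"tz":0,"roll":0},
    {"hand":0.5,"tx":0,"ty":0,"tz":0,"roll":0},
    {"hand":0.5,"tx":0,"ty":0,"tz":0,"roll":0},
    {"hand":0.5,"tx":0,"ty":0,"tz":-0.005,"roll":0},
    {"hand":0.5,"tx":0,"ty":0,"tz":-0.01,"roll":0},
    {"hand":0.5,"tx":0,"ty":0,"tz":-0.015,"roll":0},
    {"hand":0.5,"tx":0,"ty":0,"tz":-0.02,"roll":0}
  ]
}}

```text
time_s: 31.65
tool_pos: [0.5415, 0.2916, 0.2799]
tool_rot: [-0.0, 0.73, 0.684, -0.0]
force: [0.0, -0.5, -0.8]
grip_width: 0.0427
gripper_force: 0.0
```

Request:
{"method": "play_rows", "body": {
  "deltas": [
    {"hand":0.5,"tx":0,"ty":0,"tz":-0.02,"roll":0},
    {"hand":0.5,"tx":0,"ty":0,"tz":-0.02,"roll":0},
    {"hand":0.5,"tx":0,"ty":0,"tz":-0.02,"roll":0},
    {"hand":0.5,"tx":0,"ty":-0.025,"tz":0,"roll":0},
    {"hand":0.5,"tx":0,"ty":-0.03,"tz":0,"roll":0},
    {"hand":0.5,"tx":0,"ty":-0.03,"tz":0,"roll":0},
    {"hand":0.5,"tx":0,"ty":-0.03,"tz":0,"roll":0},
    {"hand":0.5,"tx":0,"ty":-0.03,"tz":0,"roll":0},
    {"hand":0.5,"tx":0,"ty":-0.015,"tz":0,"roll":0},
    {"hand":0.5,"tx":0,"ty":0,"tz":0,"roll":0}
  ]
}}

```text
time_s: 32.65
tool_pos: [0.381, 0.3025, 0.3404]
tool_rot: [0.0, 0.729, 0.684, 0.001]
force: [0.5, -0.6, 0.5]
grip_width: 0.0428
gripper_force: 0.0
```

```bash
python3 st.py
python3 - <<'E'
from h import *
snap('scene','s6');snap('top','t6')
A=cv2.resize(cv2.imread('pics/s6.png')[180:330,330:460],None,fx=3,fy=3,interpolation=2);B=cv2.resize(cv2.imread('pics/t6.png')[180:330,150:280],None,fx=3,fy=3,interpolation=2)
cv2.imwrite('pics/z6.png',np.hstack([A,B]))
E
```

```text
[0.3825 0.3024 0.34  ] [-0.0474 -0.2656 -0.3102] [ 0.0166 -0.0484  0.0264] along 0.33540986836707176 F -0.009007080940469944 32.8
```

View pics/z6.png

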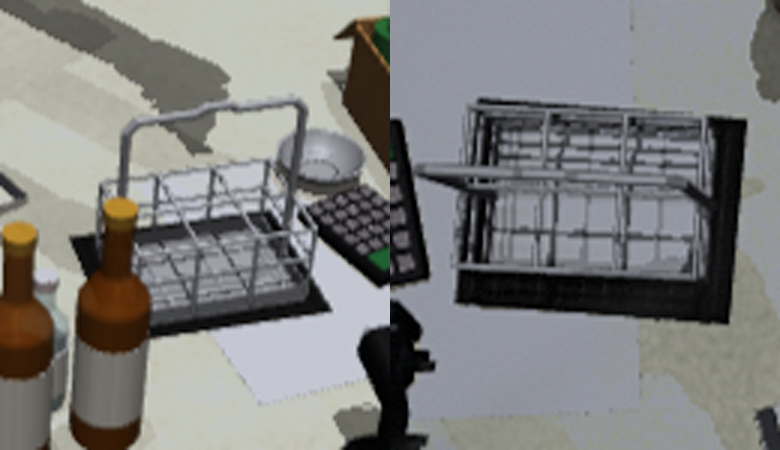

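In the top half the carrier stands on the mat with handle ends at (418,170) and (688,183). I'll check its position.

Run:
```python
from h import *
np.set_printoptions(precision=4,suppress=True)
T=dict(np.load('t6.npz'));S=dict(np.load('s6.npz'))
f=lambda x,y:(150+(x-390)/3,180+y/3); g=lambda x,y:(330+x/3,180+y/3)
a=onz(T,*f(420,170),.229);b=onz(T,*f(686,182),.229);print(a,b,(a+b)/2,np.linalg.norm(a-b))
c=onz(S,*g(126,132),.229);d=onz(S,*g(302,104),.229);print(c,d,(c+d)/2,np.linalg.norm(c-d))
# basket top rim corners z=.104
q=np.array([onz(T,*f(*p),.104) for p in((474,104),(715,117),(702,280),(462,268))]);print(q,q.mean(0))
m=np.array([.5374,.2447,0]);y=np.array([.066,.998,0]);x=np.array([.998,-.066,0])
for p in((a+b)/2,(c+d)/2,q.mean(0)):print((p-m)@x,(p-m)@y)
```

```text
[0.5478 0.3385 0.229 ] [0.5409 0.139  0.229 ] [0.5443 0.2387 0.229 ] 0.19960414042864807
[0.5582 0.1388 0.229 ] [0.5602 0.338  0.229 ] [0.5592 0.2384 0.229 ] 0.1992553670977179
[[0.6182 0.3365 0.104 ]
 [0.6095 0.1321 0.104 ]
 [0.471  0.1397 0.104 ]
 [0.4791 0.3404 0.104 ]] [0.5444 0.2372 0.104 ]
0.007325981522634663 -0.005481485803028201
0.022180878287882986 -0.004846607951764515
0.007516766863666345 -0.00706721959057935
```

```bash
python3 -c "
from h import *
print(workorder.finish_job())"
```

```text
the job is handed in; nothing more can be done
None
```

The carrier is off its hook and standing flat on the packing mat, about 7 mm off centre each way and square to about 2°; the gripper is clear, and I handed the job in at about 33 s without getting a verdict back.

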